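Put the mixed-up burner caps back on their own burners

TASK

Three burner caps of the gas hob were mixed up after cleaning: the small, the medium and the large one each lie on another one's burner. Put each on the burner of its own size, centred and lying flat, without ever putting one cap on top of another; the cork coaster beside the hob is free for setting one aside. The biggest cap is already right: leave it, the little dish and the garlic where they are.

Things in the scene. Friction and masses are not known exactly. Their poses are not given: they have to be found in the camera images.
- cap_small: Loose burner cap, the smallest: a flat round disc of black enamelled metal, 36 mm across, 8 mm thick, about 50 g. Origin: centre of its underside; z is its axis, up. It can be gripped across its rim; its rim stands free all round, overhanging the seat it lies on. At the start it lies on the medium burner, where it does not belong.
- cap_medium: Loose burner cap, the second smallest: a flat round disc of black enamelled metal, 49 mm across, 8 mm thick, about 70 g. Origin: centre of its underside; z is its axis, up. It can be gripped across its rim; its rim stands free all round, overhanging the seat it lies on. At the start it lies on the large burner, where it does not belong.
- cap_large: Loose burner cap, the second largest of the four: a flat round disc of black enamelled metal, 64 mm across, 8 mm thick, about 85 g. Origin: centre of its underside; z is its axis, up. It can be gripped across its rim; its rim stands free all round, overhanging the seat it lies on. At the start it lies on the small burner, where it does not belong.
- burner_small: Fixed gas burner on the hob: a stepped round aluminium head, the smallest of four, on a flat grey round dish 76 mm across and 4 mm high. Origin: centre of the dish's underside, on the hob's top, z up. The head's crown is 34 mm across and ends 15 mm above the origin; a narrower flat seat, 27 mm across, carries a cap's underside 24 mm above the origin. Its own cap is the small one, 36 mm across.
- burner_medium: Fixed gas burner on the hob: a stepped round aluminium head, the second smallest, on a flat grey round dish 90 mm across and 4 mm high. Origin: centre of the dish's underside, on the hob's top, z up. The head's crown is 47 mm across and ends 15 mm above the origin; a narrower flat seat, 32 mm across, carries a cap's underside 24 mm above the origin. Its own cap is the medium one, 49 mm across.
- burner_large: Fixed gas burner on the hob: a stepped round aluminium head, the second largest, on a flat grey round dish 106 mm across and 4 mm high. Origin: centre of the dish's underside, on the hob's top, z up. The head's crown is 62 mm across and ends 15 mm above the origin; a narrower flat seat, 33 mm across, carries a cap's underside 24 mm above the origin. Its own cap is the large one, 64 mm across.
- coaster: Fixed empty cork coaster on the worktop beside the hob, a plain disc 96 mm across and 8 mm thick, free for setting a cap aside (an espresso cup on its saucer stands at the hob's other end). Origin: centre of its underside, on the worktop (z = 0); its top is 8 mm above that.
- cap_wok: The biggest burner cap, 89 mm across, 8 mm thick, black, lying rightly on the fourth and biggest burner (dish 128 mm across); leave it there. Origin: centre of its underside. The hob is a steel box 210 mm deep, 580 mm wide, 35 mm high, with the four burners in a staggered row along y about 140 mm apart; which burner has which place changes.
- little_dish: Loose small cream dish, 44 mm across and 20 mm high, standing at the front edge of the hob; leave it there. Origin: centre of its underside.
- garlic: Loose head of garlic, about 60 mm across and 58 mm high, lying at the back edge of the hob; leave it there. Origin: centre of its underside.
Things that resemble listed ones, but are neither listed nor needed, are in the scene too. What is shaped like the cap_large but pink is not meant.

How it is judged:
By the outcome, as a careful person would: the job done as asked, in the order asked, and still so for the second after the job is handed in, with the robot touching nothing.
It also fails if it takes over 96 s, if anything falls off the work surface, if the arm or the gripper's body presses on something with over 40 N, if the wrist force passes 120 N, or if a joint passes its speed limit or range.

ROBOT

A 6-joint arm with a two-finger parallel gripper is mounted at the origin on a cart in front of the work surface, level with it; the furniture and walls round the work are solid. World frame = base frame: x ahead of the robot, y to its left, z up, the work surface at z = 0. Lengths are in m, angles in rad, forces in N, time in s.
With the tool pointing down it reaches from about 0.325 to 0.925 m from the base axis. Payload 3.1 kg.
Tool frame: the origin (TCP) lies at the very end of the fingers, on their centre line; the grasp point (between the pads) lies 19 mm behind it; z points along the fingers, y is the line along which they close (so a half turn about z gives the same grasp; the last joint's range is limited). The gripper opens to 85 mm and grips with 20 to 120 N. Pads are 22 mm wide; open, the fingers measure 114 mm over their backs; the gripper's body (76 mm by 85 mm) begins 54 mm behind the grasp point. The pads swing forward as they close: fully open they stand 13 mm farther back than shut.
Start: joints at [-1.378, 0.217, 1.613, -0, 1.311, -0.112], TCP at [0.188, -0.596, 0.231] pointing down, gripper open.
Joint ranges: [-2.75, 2.75], [-0.78, 2.1], [0.31, 2.55], [-1.13, 4.27], [0.13, 2.63], [-2.58, 2.58]. Speed limits (rad/s): [2.79, 2.79, 3.14, 3.14, 3.14, 3.14].

INTERFACE

Orientations are given as a unit quaternion [w, x, y, z].
In Python, from plant import observe, vision, order gives the robot as it stands.
- The arm moves only by the tool drive_tool, never from a script. Its argument "rows" is a list of rows, each an object with "gripper": the opening, from 0 (shut) to 1 (fully open); "offset": the shift along the tool's x, y, z in units of 40 mm (1.0 is 40 mm), a list of three; "twist": the turn about the tool's z in units of 0.08 rad (1.0 is 0.08 rad). A call has 1 to 10 rows; each row shifts and turns the commanded pose from where the row before left it, along the tool's axes as they then stand; what a row does not reach is not made up. A row lasts 1/10 s, in which the tool goes at most 50 mm and 8.59 degrees, less where a joint would pass 70% of its speed; a pose out of reach is approached as far as the arm can. A call with a number of a shift or a turn outside -1 to 1 is refused whole. A call with a gripper value outside its range is refused whole. The fingers move at their own pace and stop on an object; "newtons" is the grip in N (left out, the last holds). Time passes only in rows, so rows that do not move let the fingers close. It gives the time, the measured TCP pose, the force, the opening and the grip force at its end, in the units of the state.
- observe(): the state, without advancing time (a new reading comes with each control period).
- vision.snapshot(name): name is "scene" or "top" or "wrist"; returns (picture, depth): 384x512x3 uint8, blue, green, red; 384x512 float32, m along the optical axis (not along the pixel's ray), 0 where there is no reading.
- vision.camera_model(name): a dict with "mtx" (3x3 intrinsics, pixels), "distortion" ([k1, k2, p1, p2, k3] as OpenCV has them; the pictures are not rectified), "xyz" and "orientation" of the camera in the world; the wrist camera has in their place "mount" (4x4, takes a point from camera to tool coordinates, whose origin is the TCP and whose axes are the flange's). Camera axes: x right, y down, z forward; pixel columns grow to the right and rows downward; lengths in m; the calibration is good to about 2 mm. A picture is of the moment at which its call begins: read the wrist's pose just before it. camera_model takes no time and is no camera call.
- order.hand_in(): hands the job in; it is judged then, once.
The state is a dict: "clock": time; "joint_positions": joint angles; "joint_vel": joint speeds; "tau": joint torques, N m; "tool_pos": TCP position; "orientation": TCP orientation; "wrist_force": force on the tool from outside, world axes, zero at the start; "torque": the same for the moment, N m; "opening": finger opening in m; "gripper_force": force on a finger pad.
Only numpy, scipy, OpenCV 4.12 (cv2) and the standard library are available. Lean on these libraries where they do the work, as an engineer would, in place of code of your own. Each camera call takes 0.05 s, during which the arm holds its last target. There are 200 camera calls.

## Working session

There is one attempt and no reset: what is moved stays moved. The work goes in short steps, Python scripts to look and compute and a tool call to move; the robot and the scene stay as the last step left them, time stands still between calls to the robot, and variables do not carry over. Pictures are saved under pics/ and viewed, at most 14 in all, crops included, and the job is handed in when it is done.

Besides the shell and the picture viewer there is one more tool, called after "Call:" by a JSON object that holds its "fn" and its "kwargs", one argument or row to a line. drive_tool: Moves the arm, as the interface text tells. Shifts and turns lie within -1 to 1; 1 stands for 40 mm of shift or 0.08 rad of turn. Its arguments: {"type":"object","properties":{"rows":{"type":"array"},"newtons":{"type":"number"}},"required":["rows"]}

```bash
ls; mkdir -p pics; cat > h.py <<'E'
import numpy as np, cv2
from scipy.spatial.transform import Rotation as R
from plant import observe, vision, order
def rot(q): return R.from_quat([q[1],q[2],q[3],q[0]]).as_matrix()
def cam(name, st=None):
    m=vision.camera_model(name); K=np.array(m['mtx'],float); D=np.array(m['distortion'],float)
    if 'mount' in m:
        M=np.array(m['mount']); T=np.eye(4); T[:3,:3]=rot(st['orientation']); T[:3,3]=st['tool_pos']; T=T@M
        return K,D,T[:3,:3],T[:3,3]
    return K,D,rot(m['orientation']),np.array(m['xyz'],float)
def onplane(uv,z,c):
    K,D,Rm,t=c
    p=cv2.undistortPoints(np.array(uv,float).reshape(-1,1,2),K,D).reshape(-1,2)
    d=np.c_[p,np.ones(len(p))]@Rm.T
    return t+d*((z-t[2])/d[:,2])[:,None]
def proj(P,c):
    K,D,Rm,t=c
    return cv2.projectPoints(((np.array(P,float).reshape(-1,3)-t)@Rm).reshape(-1,1,3),np.zeros(3),np.zeros(3),K,D)[0].reshape(-1,2)
E
python3 - <<'E'
from h import *
s=observe();print(s)
for n in ('scene','top'):
    im,d=vision.snapshot(n); cv2.imwrite(f'pics/{n}0.png',im); np.save(f'{n}0.npy',d)
    m=vision.camera_model(n);print(n,m)
print(vision.camera_model('wrist'))
E
```

```text
pics
{'clock': 0.0, 'joint_positions': array([-1.37820123e+00,  2.17782550e-01,  1.61494049e+00,  2.46460710e-06,
        1.31131816e+00, -1.12242767e-01]), 'joint_vel': array([-0.00031887,  0.00021535,  0.00062265,  0.00022498, -0.00019192,
        0.00037624]), 'tau': array([ 1.29602897e-03, -3.96836543e+01, -3.03853548e+01, -1.49355324e-04,
        9.68030101e-03, -1.49321767e-05]), 'tool_pos': array([ 0.18742365, -0.59536916,  0.22994736]), 'orientation': array([-1.22333576e-03,  9.88406012e-01,  1.51829034e-01, -4.79837742e-05]), 'wrist_force': array([ 0.49932807, -0.19080325, -0.9750484 ]), 'torque': array([-0.00797445, -0.03774025, -0.01748697]), 'gripper_force': 0.0, 'opening': 0.08509289057969273}
scene {'mtx': array([[412.4953036 ,   0.        , 253.63967517],
       [  0.        , 412.4953036 , 196.33256046],
       [  0.        ,   0.        ,   1.        ]]), 'distortion': array([-0.07145582,  0.        ,  0.        ,  0.        ,  0.        ]), 'xyz': array([0.24451591, 0.51041393, 1.10821298]), 'orientation': array([ 0.05103619, -0.22267861,  0.94467523, -0.23536835])}
[... 285 characters left out ...]
2600216, 1.25491982]), 'orientation': array([-0.02964459,  0.71100934, -0.70189201,  0.03056998])}
{'mtx': array([[295.69309718,   0.        , 255.48259586],
       [  0.        , 295.69309718, 191.02448634],
       [  0.        ,   0.        ,   1.        ]]), 'distortion': array([-0.07826028,  0.        ,  0.        ,  0.        ,  0.        ]), 'mount': array([[ 8.11756350e-05, -9.59537405e-01, -2.81581182e-01,
         7.14754803e-02],
       [ 9.99999679e-01,  3.02209978e-04, -7.41548733e-04,
         6.09688305e-06],
       [ 7.96640390e-04, -2.81581031e-01,  9.59537122e-01,
        -1.43026658e-01],
       [ 0.00000000e+00,  0.00000000e+00,  0.00000000e+00,
         1.00000000e+00]])}
```

View pics/top0.png

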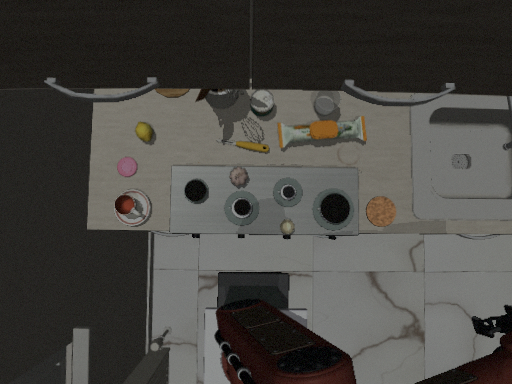

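View pics/scene0.png

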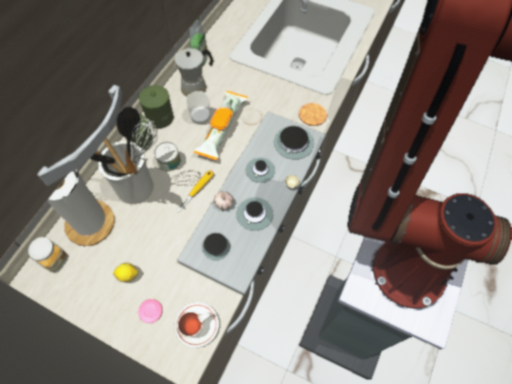

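The top view shows, left to right: a black cap at (196,191) covering most of its dish, which is cap_large on the small burner. At (241,208) is cap_medium on the large burner, at (288,192) cap_small on the medium burner, and at (335,209) cap_wok. The cork coaster is at (381,211). The pink disc at (127,167) is the decoy. I'll measure these and make an enlarged crop.

```bash
python3 - <<'E'
from h import *
im=cv2.imread('pics/top0.png');c=cam('top');d=np.load('top0.npy')
g=im.max(2)
m=((g<45)*255).astype(np.uint8)
n,l,s,ce=cv2.connectedComponentsWithStats(m[160:240,165:365])
for i in range(1,n):
    if s[i,4]>40:
        uv=ce[i]+[165,160]; print(uv.round(1),s[i],onplane(uv,.067,c).round(4), 'diam',2*np.sqrt(s[i,4]/np.pi)*1.188/399,d[int(uv[1]),int(uv[0])])
for n,uv,z in (('coaster',(381,211),.008),('dish',(288,227),.055),('garlic',(238,176),.06)): print(n,onplane(uv,z,c).round(3))
a=cv2.resize(im[155:245,160:400],None,fx=3.3,fy=3.3,interpolation=cv2.INTER_CUBIC)
cv2.imwrite('pics/crop1.png',np.clip(a*1.6,0,255).astype(np.uint8))
E
```

```text
[195.3 190.4] [ 20  20  22  22 372] [[0.5114 0.1868 0.067 ]] diam 0.06479926416429921 1.1909947
[288.3 191.7] [118  27  12  11  95] [[ 0.511  -0.0913  0.067 ]] diam 0.0327461620685724 1.1912508
[334.8 207.9] [155  33  30  31 688] [[ 0.4642 -0.231   0.067 ]] diam 0.08812372030229895 1.1851496
[242.  206.9] [ 69  40  17  15 198] [[0.4639 0.0463 0.067 ]] diam 0.04727496319504254 1.1885226
[334.  236.1] [161  75  21   5  42] [[ 0.3804 -0.2283  0.067 ]] diam 0.021773249514337255 1.2146487
coaster [[ 0.459 -0.391  0.008]]
dish [[ 0.406 -0.092  0.055]]
garlic [[0.557 0.06  0.06 ]]
```

View pics/crop1.png

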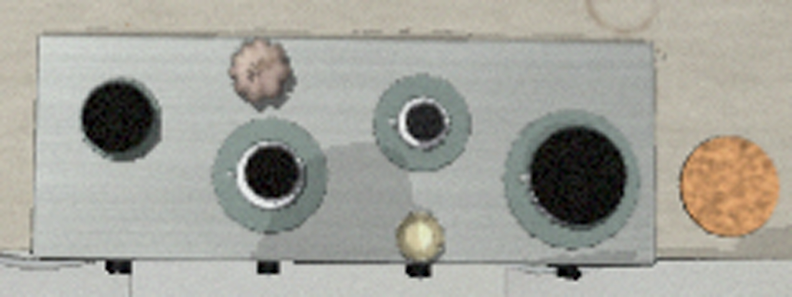

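The sizes match the caps (65, 47 and 33 mm measured, 64, 49 and 36 mm given). Next I'll square the tool yaw to the world and take one wrist view over the hob.

Call:
{"fn": "drive_tool", "kwargs": {
  "rows": [
    {"gripper": 1, "offset": [0, 0, -0.12], "twist": 0.953},
    {"gripper": 1, "offset": [0, 0, -0.12], "twist": 0.953},
    {"gripper": 1, "offset": [0, 0, -0.12], "twist": 0.953},
    {"gripper": 1, "offset": [0, 0, -0.12], "twist": 0.953},
    {"gripper": 1, "offset": [0, 0, 0], "twist": 0},
    {"gripper": 1, "offset": [0, 0, 0], "twist": 0}
  ]
}}

```text
clock: 0.7
tool_pos: [0.1875, -0.5959, 0.25]
orientation: [-0.0, 1.0, 0.001, -0.0]
wrist_force: [-0.4, -0.1, 0.0]
opening: 0.0856
gripper_force: 0.0
```

Call:
{"fn": "drive_tool", "kwargs": {
  "rows": [
    {"gripper": 1, "offset": [0.39, -0.745, 0], "twist": 0},
    {"gripper": 1, "offset": [0.39, -0.745, 0], "twist": 0},
    {"gripper": 1, "offset": [0.39, -0.745, 0], "twist": 0},
    {"gripper": 1, "offset": [0.39, -0.745, 0], "twist": 0},
    {"gripper": 1, "offset": [0.39, -0.745, 0], "twist": 0},
    {"gripper": 1, "offset": [0.39, -0.745, 0], "twist": 0},
    {"gripper": 1, "offset": [0.39, -0.745, 0], "twist": 0},
    {"gripper": 1, "offset": [0.39, -0.745, 0], "twist": 0},
    {"gripper": 1, "offset": [0.39, -0.745, 0], "twist": 0},
    {"gripper": 1, "offset": [0.39, -0.745, 0], "twist": 0}
  ]
}}

```text
clock: 1.7
tool_pos: [0.3438, -0.2967, 0.25]
orientation: [-0.0, 1.0, 0.001, -0.0]
wrist_force: [0.7, 0.2, -0.4]
opening: 0.0853
gripper_force: 0.0
```

Call:
{"fn": "drive_tool", "kwargs": {
  "rows": [
    {"gripper": 0.6, "offset": [0.39, -0.745, 0], "twist": 0},
    {"gripper": 0.6, "offset": [0.39, -0.745, 0], "twist": 0},
    {"gripper": 0.6, "offset": [0.39, -0.745, 0], "twist": 0},
    {"gripper": 0.6, "offset": [0.39, -0.745, 0], "twist": 0},
    {"gripper": 0.6, "offset": [0.39, -0.745, 0], "twist": 0},
    {"gripper": 0.6, "offset": [0.39, -0.745, 0], "twist": 0},
    {"gripper": 0.6, "offset": [0.39, -0.745, 0], "twist": 0},
    {"gripper": 0.6, "offset": [0.39, -0.745, 0], "twist": 0},
    {"gripper": 0.6, "offset": [0, 0, 0], "twist": 0},
    {"gripper": 0.6, "offset": [0, 0, 0], "twist": 0}
  ]
}}

```text
clock: 2.7
tool_pos: [0.4681, -0.0594, 0.25]
orientation: [0.0, 1.0, 0.001, -0.001]
wrist_force: [0.1, -0.7, -0.4]
opening: 0.0513
gripper_force: 0.0
```

```bash
cat >> h.py <<'E'
def wsnap(tag):
    st=observe(); im,d=vision.snapshot('wrist'); cv2.imwrite(f'pics/{tag}.png',im); np.save(f'{tag}.npy',d)
    return im,d,cam('wrist',st),st
E
python3 - <<'E'
from h import *
im,d,c,st=wsnap('w1'); print(st['tool_pos'],st['orientation'])
g=im.max(2)
m=((g<45)*255).astype(np.uint8)
n,l,s,ce=cv2.connectedComponentsWithStats(m)
for i in range(1,n):
    if s[i,4]>150:
        cn=max(cv2.findContours((l==i).astype(np.uint8),0,1)[0],key=len)
        e=cv2.fitEllipse(cn); print(ce[i].round(1),s[i],'ell',np.round(e[0],1),np.round(e[1],1),onplane(e[0],.067,c).round(4),d[int(ce[i][1]),int(ce[i][0])])
E
```

```text
[ 0.46814969 -0.05939221  0.24995552] [ 1.63827233e-04  9.99998835e-01  1.35413006e-03 -6.85358929e-04]
[ 42.2 132.1] [  17  106   51   53 2081] ell [ 42.2 132.1] [46.5 55. ] [[0.5128 0.1835 0.067 ]] 0.32058027
[402.9 172.5] [ 368  137   71   72 3951] ell [402.9 172.5] [65.4 75. ] [[ 0.4664 -0.229   0.067 ]] 0.3340117
[164.1 172.4] [ 145  154   39   38 1192] ell [164.1 172.4] [36.5 39.7] [[0.4654 0.0446 0.067 ]] 0.33366817
[254.5 334.2] [    0   232   512   152 37011] ell [255.5 327.2] [142.6 496.5] [[ 0.2509 -0.0599  0.067 ]] 0.08195645
```

View pics/w1.png

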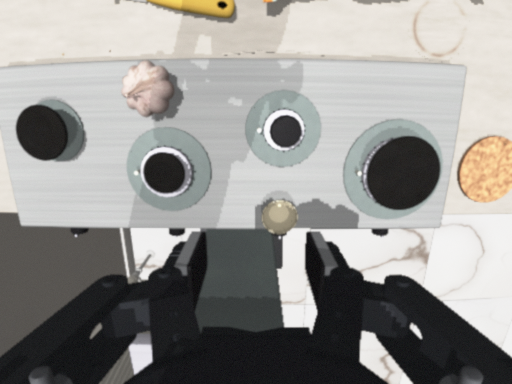

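The wrist view shows cap_large at (42,132), cap_medium at (164,172), cap_small at (286,131), cap_wok at (403,172) and the coaster at (488,168). The garlic is at (148,88) and the little dish at (280,216). Now I'll fit circles to the caps and dish rims with the right heights.

```bash
cat >> h.py <<'E'
def circ(P):
    P=P[:,:2]
    for _ in range(4):
        s=np.linalg.lstsq(np.c_[2*P,np.ones(len(P))],(P**2).sum(1),rcond=None)[0]
        r=np.sqrt(s[2]+s[0]**2+s[1]**2); e=abs(np.hypot(*(P-s[:2]).T)-r); k=e<max(2*np.median(e),.0006)
        if k.all(): break
        P=P[k]
    return s[0],s[1],2*r,e.std()
def fitmask(m,seed,c,ztop,zbot,hull=False,win=70):
    x,y=int(seed[0]),int(seed[1]); w=np.zeros_like(m); cv2.circle(w,(x,y),win,255,-1); m=cv2.bitwise_and(m,w)
    cns,_=cv2.findContours(m,0,1); cn=max([k for k in cns if cv2.pointPolygonTest(k,(float(x),float(y)),True)>-25],key=cv2.contourArea)
    if hull: cn=cv2.convexHull(cn)
    uv=cn.reshape(-1,2).astype(float); uv=uv[(uv[:,0]>1)&(uv[:,0]<510)&(uv[:,1]>1)]
    A=onplane(uv,ztop,c)[:,:2]; B=onplane(uv,zbot,c)[:,:2]
    ctr=(A.mean(0)+B.mean(0))/2; v=c[3][:2]-ctr; near=((A-ctr)@v)>0
    return circ(np.where(near[:,None],B,A))
def capfit(im,seed,c,zbot,thr=70,win=45):
    return fitmask(((im.max(2)<thr)*255).astype(np.uint8),seed,c,zbot+.008,zbot,win=win)
E
python3 - <<'E'
from h import *
im=cv2.imread('pics/w1.png'); c=cam('wrist',dict(tool_pos=[.46815,-.05939,.24996],orientation=[.000164,.9999988,.001354,-.000685]))
for n,s in dict(large=(42,132),med=(164,172),small=(286,131),wok=(403,172)).items():
    for t in (50,80): print(n,np.round(capfit(im,s,c,.059,t),4))
hsv=cv2.cvtColor(im,cv2.COLOR_BGR2HSV); print(hsv[150,190],hsv[150,300],hsv[100,300],hsv[200,240],hsv[175,485])
E
```

```text
large [5.122e-01 1.867e-01 5.720e-02 2.000e-04]
large [5.123e-01 1.848e-01 6.140e-02 2.000e-04]
med [4.644e-01 4.590e-02 4.250e-02 2.000e-04]
med [4.644e-01 4.570e-02 4.420e-02 1.000e-04]
small [ 5.26e-01 -8.66e-02  4.00e-03  1.00e-04]
small [ 5.116e-01 -9.190e-02  3.170e-02  2.000e-04]
wok [ 4.643e-01 -2.312e-01  8.130e-02  2.000e-04]
wok [ 4.645e-01 -2.312e-01  8.320e-02  2.000e-04]
[ 85  18 158] [ 85  17 181] [ 81  18 186] [ 60   1 212] [ 14 108 231]
```

```bash
python3 - <<'E'
from h import *
def run(im,c,seeds,wins):
    hsv=cv2.cvtColor(im,cv2.COLOR_BGR2HSV)
    m=(((hsv[...,0]>68)&(hsv[...,0]<100)&(hsv[...,1]>8)|(im.max(2)<70))*255).astype(np.uint8)
    m=cv2.morphologyEx(m,cv2.MORPH_OPEN,np.ones((3,3)))
    for (n,s),w in zip(seeds.items(),wins): print(n,np.round(fitmask(m,s,c,.039,.035,True,w),4))
    m=cv2.inRange(hsv,(5,60,60),(22,255,255))
    return m
im=cv2.imread('pics/w1.png'); c=cam('wrist',dict(tool_pos=[.46815,-.05939,.24996],orientation=[.000164,.9999988,.001354,-.000685]))
m=run(im,c,dict(bS=(50,130),bL=(169,170),bM=(284,128),bW=(395,170)),(45,60,50,65))
print('coaster',np.round(fitmask(m,(488,168),c,.008,.0,True,60),4))
im=cv2.imread('pics/top0.png'); c=cam('top')
m=run(im,c,dict(bS=(196,191),bL=(241,208),bM=(288,192),bW=(335,209)),(18,23,20,26))
print('coaster',np.round(fitmask(m,(381,211),c,.008,.0,True,25),4))
E
```

```text
bS [0.5107 0.1959 0.0835 0.0007]
bL [4.616e-01 4.870e-02 1.045e-01 2.000e-04]
bM [ 5.116e-01 -9.130e-02  8.890e-02  1.000e-04]
bW [ 4.616e-01 -2.314e-01  1.263e-01  2.000e-04]
coaster [ 4.581e-01 -3.916e-01  9.380e-02  2.000e-04]
bS [5.118e-01 1.881e-01 7.560e-02 5.000e-04]
bL [4.626e-01 4.900e-02 1.059e-01 3.000e-04]
bM [ 5.124e-01 -9.140e-02  8.930e-02  1.000e-04]
bW [ 4.626e-01 -2.318e-01  1.275e-01  2.000e-04]
coaster [ 4.588e-01 -3.910e-01  9.510e-02  2.000e-04]
```

Both views agree to within 1–2 mm, so I'm going to cap_small. The plan is small to coaster, medium to the medium burner, large to the large burner, then small to the small burner.

Call:
{"fn": "drive_tool", "kwargs": {
  "rows": [
    {"gripper": 0.6, "offset": [0.36, 0.27, 0], "twist": 0},
    {"gripper": 0.6, "offset": [0.36, 0.27, 0], "twist": 0},
    {"gripper": 0.6, "offset": [0.37, 0.27, 0.5], "twist": 0},
    {"gripper": 0.6, "offset": [0, 0, 0.75], "twist": 0},
    {"gripper": 0.6, "offset": [0, 0, 0.75], "twist": 0},
    {"gripper": 0.6, "offset": [0, 0, 0.75], "twist": 0},
    {"gripper": 0.6, "offset": [0, 0, 0.75], "twist": 0},
    {"gripper": 0.6, "offset": [0, 0, 0.25], "twist": 0},
    {"gripper": 0.6, "offset": [0, 0, 0], "twist": 0},
    {"gripper": 0.6, "offset": [0, 0, 0], "twist": 0}
  ]
}}

```text
clock: 3.75
tool_pos: [0.5128, -0.0932, 0.1017]
orientation: [0.0, 1.0, -0.0, 0.001]
wrist_force: [-0.6, 0.5, 0.3]
opening: 0.0511
gripper_force: 0.0
```

```bash
python3 - <<'E'
from h import *
im,d,c,st=wsnap('w2'); print(st['tool_pos'],st['opening'])
p=proj([.5116,-.0917,.067],c)[0]; print(p); 
for t in (60,80): print(np.round(capfit(im,p,c,.059,t,80),4))
cv2.imwrite('pics/w2.png',im)
E
```

```text
[ 0.51282384 -0.09315197  0.10169104] 0.05109578935892129
[253.35560299 221.5498381 ]
[ 5.119e-01 -9.200e-02  3.280e-02  2.000e-04]
[ 5.118e-01 -9.200e-02  3.330e-02  1.000e-04]
```

View pics/w2.png

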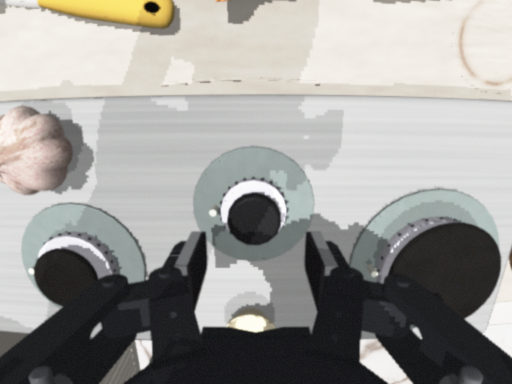

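The close view shows cap_small at (254,220) between the open fingers, at (0.512, -0.092). I'll descend and grip.

Call:
{"fn": "drive_tool", "kwargs": {
  "rows": [
    {"gripper": 0.6, "offset": [-0.02, -0.03, 0.4], "twist": 0},
    {"gripper": 0.6, "offset": [0, 0, 0.4], "twist": 0},
    {"gripper": 0.6, "offset": [0, 0, 0.3], "twist": 0},
    {"gripper": 0.6, "offset": [0, 0, 0], "twist": 0},
    {"gripper": 0, "offset": [0, 0, 0], "twist": 0},
    {"gripper": 0, "offset": [0, 0, 0], "twist": 0},
    {"gripper": 0, "offset": [0, 0, 0], "twist": 0},
    {"gripper": 0, "offset": [0, 0, 0], "twist": 0}
  ],
  "newtons": 50
}}

```text
clock: 4.6
tool_pos: [0.5125, -0.0914, 0.0578]
orientation: [0.0, 1.0, -0.0, 0.001]
wrist_force: [0.0, 0.8, 4.8]
opening: 0.033
gripper_force: 50.0
```

Call:
{"fn": "drive_tool", "kwargs": {
  "rows": [
    {"gripper": 0, "offset": [0, 0, -0.2], "twist": 0},
    {"gripper": 0, "offset": [0, 0, -0.5], "twist": 0},
    {"gripper": 0, "offset": [0, 0, -0.5], "twist": 0},
    {"gripper": 0, "offset": [0, 0, 0], "twist": 0},
    {"gripper": 0, "offset": [0, 0, 0], "twist": 0}
  ]
}}

```text
clock: 5.1
tool_pos: [0.5114, -0.0911, 0.1047]
orientation: [0.0, 1.0, -0.0, 0.0]
wrist_force: [-0.3, 0.0, -1.6]
opening: 0.0327
gripper_force: 49.9
```

```bash
python3 - <<'E'
from h import *
im,d,c,st=wsnap('w3'); print(st['tool_pos'],st['opening'],st['gripper_force'])
cv2.imwrite('pics/w3.png',im)
E
```

```text
[ 0.51138195 -0.09110882  0.10469725] 0.032746349387044765 49.85752814915031
```

View pics/w3.png

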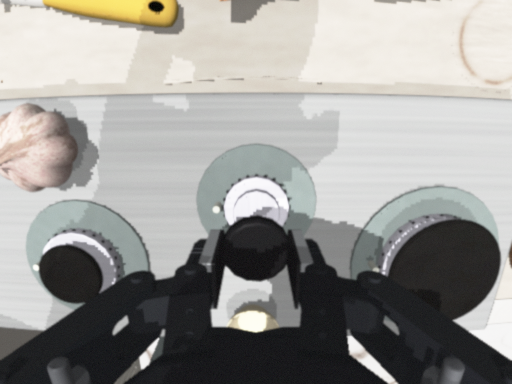

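cap_small is held and the bare medium-burner seat shows at (257,205). I'm carrying the cap to the coaster.

Call:
{"fn": "drive_tool", "kwargs": {
  "rows": [
    {"gripper": 0, "offset": [0, 0.4, -0.3], "twist": 0},
    {"gripper": 0, "offset": [-0.13, 0.8, 0], "twist": 0},
    {"gripper": 0, "offset": [-0.16, 0.8, 0], "twist": 0},
    {"gripper": 0, "offset": [-0.16, 0.8, 0], "twist": 0},
    {"gripper": 0, "offset": [-0.16, 0.8, 0], "twist": 0},
    {"gripper": 0, "offset": [-0.16, 0.8, 0], "twist": 0},
    {"gripper": 0, "offset": [-0.16, 0.8, 0], "twist": 0},
    {"gripper": 0, "offset": [-0.16, 0.8, 0], "twist": 0},
    {"gripper": 0, "offset": [-0.16, 0.8, 0], "twist": 0},
    {"gripper": 0, "offset": [-0.07, 0.7, 0], "twist": 0}
  ]
}}

```text
clock: 6.15
tool_pos: [0.4567, -0.3935, 0.1161]
orientation: [-0.0, 1.0, -0.001, -0.001]
wrist_force: [0.2, -0.1, -0.5]
opening: 0.0331
gripper_force: 49.9
```

Call:
{"fn": "drive_tool", "kwargs": {
  "rows": [
    {"gripper": 0, "offset": [0, 0, 0], "twist": 0},
    {"gripper": 0, "offset": [0, 0, 0], "twist": 0}
  ]
}}

```text
clock: 6.35
tool_pos: [0.4574, -0.3919, 0.116]
orientation: [-0.001, 1.0, -0.001, -0.0]
wrist_force: [0.3, -0.2, -1.0]
opening: 0.0329
gripper_force: 49.9
```

Call:
{"fn": "drive_tool", "kwargs": {
  "rows": [
    {"gripper": 0, "offset": [0, 0, 0.6], "twist": 0},
    {"gripper": 0, "offset": [0, 0, 0.6], "twist": 0},
    {"gripper": 0, "offset": [0, 0, 0.6], "twist": 0},
    {"gripper": 0, "offset": [0, 0, 0.4], "twist": 0},
    {"gripper": 0, "offset": [0, 0, 0.25], "twist": 0},
    {"gripper": 0, "offset": [0, 0, 0.15], "twist": 0},
    {"gripper": 0, "offset": [0, 0, 0], "twist": 0},
    {"gripper": 0, "offset": [0, 0, 0], "twist": 0}
  ]
}}

```text
clock: 7.15
tool_pos: [0.4591, -0.3916, 0.0134]
orientation: [0.001, 1.0, -0.0, 0.001]
wrist_force: [0.2, 0.6, -0.2]
opening: 0.033
gripper_force: 49.9
```

Call:
{"fn": "drive_tool", "kwargs": {
  "rows": [
    {"gripper": 0, "offset": [0, 0, 0.06], "twist": 0},
    {"gripper": 0, "offset": [0, 0, 0], "twist": 0},
    {"gripper": 0, "offset": [0, 0, 0], "twist": 0}
  ]
}}

```text
clock: 7.45
tool_pos: [0.4586, -0.3913, 0.0106]
orientation: [0.0, 1.0, -0.0, 0.0]
wrist_force: [-0.1, -0.0, -0.6]
opening: 0.033
gripper_force: 49.9
```

Call:
{"fn": "drive_tool", "kwargs": {
  "rows": [
    {"gripper": 0.6, "offset": [0, 0, 0], "twist": 0},
    {"gripper": 0.6, "offset": [0, 0, 0], "twist": 0},
    {"gripper": 0.6, "offset": [0, 0, -0.1], "twist": 0},
    {"gripper": 0.75, "offset": [0, 0, -0.6], "twist": 0},
    {"gripper": 0.75, "offset": [0, 0, -0.8], "twist": 0},
    {"gripper": 0.75, "offset": [0, 0, -0.8], "twist": 0},
    {"gripper": 0.75, "offset": [0, 0, -0.8], "twist": 0},
    {"gripper": 0.75, "offset": [0, 0, 0], "twist": 0}
  ]
}}

```text
clock: 8.25
tool_pos: [0.4616, -0.3944, 0.1408]
orientation: [0.004, 1.0, -0.0, 0.004]
wrist_force: [0.8, -0.3, 0.8]
opening: 0.0636
gripper_force: 0.0
```

```bash
python3 - <<'E'
from h import *
im,d,c,st=wsnap('w4'); print(st['tool_pos'],st['opening'])
p=proj([.459,-.391,.016],c)[0]; print(p,d[int(p[1]),int(p[0])],(c[2]@[0,0,1]))
print(np.round(capfit(im,p,c,.008,80,60),4))
hsv=cv2.cvtColor(im,cv2.COLOR_BGR2HSV)
print(np.round(fitmask(cv2.inRange(hsv,(5,60,60),(22,255,255)),p,c,.008,0,True,100),4))
E
```

```text
[ 0.4615585  -0.3943608   0.14084505] 0.06364696465054566
[250.914455   187.35754548] 0.0 [-0.27392527 -0.0077485  -0.96171977]
[ 4.585e-01 -3.909e-01  3.210e-02  2.000e-04]
[ 4.580e-01 -3.903e-01  9.510e-02  2.000e-04]
```

cap_small lies centred on the coaster. Next is cap_medium.

Call:
{"fn": "drive_tool", "kwargs": {
  "rows": [
    {"gripper": 0.75, "offset": [0, -0.5, 0], "twist": 0},
    {"gripper": 0.75, "offset": [0, -0.9, 0], "twist": 0},
    {"gripper": 0.75, "offset": [0, -0.9, 0], "twist": 0},
    {"gripper": 0.75, "offset": [0, -0.9, 0], "twist": 0},
    {"gripper": 0.75, "offset": [0, -0.9, 0], "twist": 0},
    {"gripper": 0.75, "offset": [0, -0.9, 0], "twist": 0},
    {"gripper": 0.75, "offset": [0, -0.9, 0], "twist": 0},
    {"gripper": 0.75, "offset": [0, -0.9, 0], "twist": 0},
    {"gripper": 0.75, "offset": [0, -0.9, 0], "twist": 0},
    {"gripper": 0.75, "offset": [0, -0.9, 0], "twist": 0}
  ]
}}

```text
clock: 9.3
tool_pos: [0.457, -0.0453, 0.1327]
orientation: [-0.0, 1.0, -0.0, -0.001]
wrist_force: [-0.5, -0.2, 0.3]
opening: 0.0639
gripper_force: 0.0
```

Call:
{"fn": "drive_tool", "kwargs": {
  "rows": [
    {"gripper": 0.75, "offset": [0.08, -0.9, 0.1], "twist": 0},
    {"gripper": 0.75, "offset": [0.08, -0.9, 0.4], "twist": 0},
    {"gripper": 0.75, "offset": [0, -0.5, 0.3], "twist": 0},
    {"gripper": 0.75, "offset": [0, 0, 0.2], "twist": 0},
    {"gripper": 0.75, "offset": [0, 0, 0], "twist": 0},
    {"gripper": 0.75, "offset": [0, 0, 0], "twist": 0}
  ]
}}

```text
clock: 9.9
tool_pos: [0.4645, 0.0442, 0.0936]
orientation: [0.0, 1.0, -0.0, -0.001]
wrist_force: [0.8, 0.1, 0.3]
opening: 0.0639
gripper_force: 0.0
```

```bash
cat >> h.py <<'E'
def dishfit(im,seed,c,win):
    hsv=cv2.cvtColor(im,cv2.COLOR_BGR2HSV)
    m=(((hsv[...,0]>68)&(hsv[...,0]<100)&(hsv[...,1]>8))*255).astype(np.uint8)
    m=cv2.morphologyEx(m,cv2.MORPH_OPEN,np.ones((3,3)))
    w=np.zeros_like(m); cv2.circle(w,(int(seed[0]),int(seed[1])),win,255,-1); m&=w
    uv=np.vstack(cv2.findContours(m,0,1)[0]); uv=cv2.convexHull(uv).reshape(-1,2).astype(float)
    uv=uv[uv[:,1]<seed[1]+win*.5]
    return circ(onplane(uv,.039,c))
E
python3 - <<'E'
from h import *
im,d,c,st=wsnap('w5'); print(st['tool_pos'],st['opening'])
p=proj([.4643,.046,.067],c)[0]; print(p)
print(np.round(capfit(im,p,c,.059,80,60),4))
p=proj([.512,-.091,.039],c)[0]; print(p,'bM',np.round(dishfit(im,p,c,70),4))
p=proj([.462,.049,.039],c)[0]; print(p,'bL',np.round(dishfit(im,p,c,85),4))
E
```

```text
[0.46448603 0.044168   0.0936104 ] 0.06389156669254542
[252.65887192 224.81231532]
[4.643e-01 4.610e-02 4.610e-02 2.000e-04]
[451.2266012  143.48053475] bM [ 5.117e-01 -9.080e-02  8.940e-02  1.000e-04]
[248.82994056 212.38610091] bL [4.620e-01 4.860e-02 1.049e-01 1.000e-04]
```

Call:
{"fn": "drive_tool", "kwargs": {
  "rows": [
    {"gripper": 0.75, "offset": [0, -0.045, 0.4], "twist": 0},
    {"gripper": 0.75, "offset": [0, 0, 0.35], "twist": 0},
    {"gripper": 0.75, "offset": [0, 0, 0.2], "twist": 0},
    {"gripper": 0.75, "offset": [0, 0, 0], "twist": 0},
    {"gripper": 0, "offset": [0, 0, 0], "twist": 0},
    {"gripper": 0, "offset": [0, 0, 0], "twist": 0},
    {"gripper": 0, "offset": [0, 0, 0], "twist": 0},
    {"gripper": 0, "offset": [0, 0, 0], "twist": 0}
  ]
}}

```text
clock: 10.75
tool_pos: [0.4661, 0.0465, 0.0573]
orientation: [0.0, 1.0, -0.0, 0.001]
wrist_force: [0.1, -1.5, 5.3]
opening: 0.044
gripper_force: 51.2
```

Call:
{"fn": "drive_tool", "kwargs": {
  "rows": [
    {"gripper": 0, "offset": [0, 0, -0.2], "twist": 0},
    {"gripper": 0, "offset": [0, 0, -0.5], "twist": 0},
    {"gripper": 0, "offset": [0, 0, -0.5], "twist": 0},
    {"gripper": 0, "offset": [0, 0, 0], "twist": 0},
    {"gripper": 0, "offset": [0, 0, 0], "twist": 0}
  ]
}}

```text
clock: 11.25
tool_pos: [0.4649, 0.0469, 0.1042]
orientation: [-0.0, 1.0, -0.0, 0.0]
wrist_force: [-0.2, -0.5, -2.6]
opening: 0.0438
gripper_force: 51.3
```

```bash
cat >> h.py <<'E'
def held(n=5):
    P=[];X=[];im=None
    for i in range(n):
        st=observe(); im,d=vision.snapshot('wrist'); P.append(st['tool_pos'])
        c=cam('wrist',st)
        g=im[:,240:270].max(2).mean(1)
        r0=next(k for k in range(226,100,-1) if g[k]>80) 
        # subpixel crossing at 60
        r=r0+(g[r0]-60)/(g[r0]-g[r0+1]) if g[r0+1]<60 else r0+1
        X.append((r,c))
    return np.array(P),X,im
E
python3 - <<'E'
from h import *
P,X,im=held(6); print(P.round(4)); 
m=P.mean(0); print(m, P.std(0))
for r,c in X[:6]: print(round(r,2), onplane((254.5,r),m[2]+.010,c)[0].round(4))
c=X[-1][1]
p=proj([.512,-.091,.039],c)[0]; print(p,'bM',np.round(dishfit(im,p,c,70),4))
cv2.imwrite('pics/w6.png',im)
E
```

```text
[[0.4649 0.0469 0.1042]
 [0.4641 0.0469 0.1033]
 [0.4637 0.0469 0.1029]
 [0.4636 0.0468 0.1027]
 [0.4637 0.0468 0.1028]
 [0.4638 0.0468 0.1029]]
[0.46397206 0.04686476 0.10313646] [4.50771070e-04 3.21875388e-05 5.08508486e-04]
208 [0.4885 0.0474 0.1131]
208 [0.488  0.0474 0.1131]
208 [0.4878 0.0474 0.1131]
208 [0.4878 0.0474 0.1131]
208 [0.4878 0.0474 0.1131]
208 [0.4879 0.0474 0.1131]
[447.06637433 140.99079092] bM [ 5.116e-01 -9.090e-02  8.950e-02  1.000e-04]
```

View pics/w6.png

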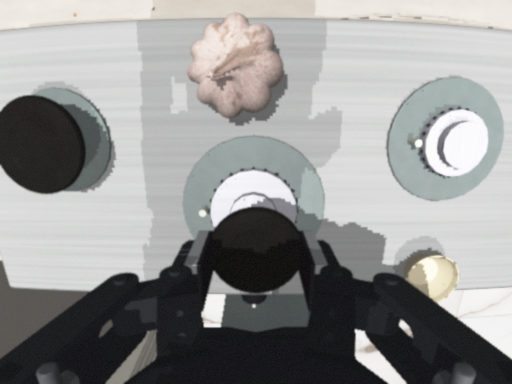

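Call:
{"fn": "drive_tool", "kwargs": {
  "rows": [
    {"gripper": 0, "offset": [0, 0.4, -0.2], "twist": 0},
    {"gripper": 0, "offset": [0, 0.7, 0], "twist": 0},
    {"gripper": 0, "offset": [0.3, 0.7, 0], "twist": 0},
    {"gripper": 0, "offset": [0.3, 0.7, 0], "twist": 0},
    {"gripper": 0, "offset": [0.3, 0.6, 0], "twist": 0},
    {"gripper": 0, "offset": [0.3, 0.345, 0], "twist": 0},
    {"gripper": 0, "offset": [0, 0, 0], "twist": 0},
    {"gripper": 0, "offset": [0, 0, 0], "twist": 0},
    {"gripper": 0, "offset": [0, 0, 0], "twist": 0},
    {"gripper": 0, "offset": [0, 0, 0], "twist": 0}
  ]
}}

```text
clock: 12.55
tool_pos: [0.512, -0.0901, 0.1117]
orientation: [-0.0, 1.0, 0.0, -0.001]
wrist_force: [0.2, -0.5, -1.6]
opening: 0.0438
gripper_force: 51.3
```

```bash
python3 - <<'E'
from h import *
P,X,im=held(2); print(P.round(4)); c=X[-1][1]
p=proj([.512,-.091,.039],c)[0]; print(p,'bM',np.round(dishfit(im,p,c,75),4))
E
```

```text
[[ 0.512  -0.0901  0.1117]
 [ 0.5122 -0.0902  0.1118]]
[256.73631302 201.32713286] bM [ 5.12e-01 -9.13e-02  8.88e-02  1.00e-04]
```

Call:
{"fn": "drive_tool", "kwargs": {
  "rows": [
    {"gripper": 0, "offset": [0, 0.03, 0.4], "twist": 0},
    {"gripper": 0, "offset": [0, 0, 0.4], "twist": 0},
    {"gripper": 0, "offset": [0, 0, 0.3], "twist": 0},
    {"gripper": 0, "offset": [0, 0, 0.15], "twist": 0},
    {"gripper": 0, "offset": [0, 0, 0.06], "twist": 0},
    {"gripper": 0, "offset": [0, 0, 0], "twist": 0},
    {"gripper": 0, "offset": [0, 0, 0], "twist": 0},
    {"gripper": 0, "offset": [0, 0, 0], "twist": 0},
    {"gripper": 0, "offset": [0, 0, 0], "twist": 0}
  ]
}}

```text
clock: 13.55
tool_pos: [0.5133, -0.0924, 0.0603]
orientation: [0.0, 1.0, -0.0, 0.001]
wrist_force: [-0.1, 0.0, -0.9]
opening: 0.0439
gripper_force: 51.3
```

Call:
{"fn": "drive_tool", "kwargs": {
  "rows": [
    {"gripper": 0, "offset": [-0.03, -0.03, 0], "twist": 0},
    {"gripper": 0, "offset": [0, 0, 0.03], "twist": 0},
    {"gripper": 0, "offset": [0, 0, 0], "twist": 0},
    {"gripper": 0, "offset": [0, 0, 0], "twist": 0},
    {"gripper": 0, "offset": [0, 0, 0], "twist": 0}
  ]
}}

```text
clock: 14.05
tool_pos: [0.5117, -0.0911, 0.0585]
orientation: [-0.0, 1.0, -0.0, -0.0]
wrist_force: [-1.1, -0.7, -0.7]
opening: 0.0439
gripper_force: 51.3
```

Call:
{"fn": "drive_tool", "kwargs": {
  "rows": [
    {"gripper": 0, "offset": [0, 0, 0.03], "twist": 0},
    {"gripper": 0, "offset": [0, 0, 0], "twist": 0},
    {"gripper": 0, "offset": [0, 0, 0], "twist": 0}
  ]
}}

```text
clock: 14.35
tool_pos: [0.5119, -0.0911, 0.0574]
orientation: [0.0, 1.0, -0.0, 0.0]
wrist_force: [0.7, -0.4, -1.0]
opening: 0.0442
gripper_force: 51.4
```

Call:
{"fn": "drive_tool", "kwargs": {
  "rows": [
    {"gripper": 0.75, "offset": [0, 0, 0.02], "twist": 0},
    {"gripper": 0.75, "offset": [0, 0, 0], "twist": 0},
    {"gripper": 0.75, "offset": [0, 0, 0], "twist": 0},
    {"gripper": 0.85, "offset": [0, 0, -0.3], "twist": 0},
    {"gripper": 0.85, "offset": [0, 0, -0.6], "twist": 0},
    {"gripper": 0.85, "offset": [0, 0, -0.4], "twist": 0},
    {"gripper": 0.85, "offset": [0, 0, 0], "twist": 0},
    {"gripper": 0.85, "offset": [0, 0, 0], "twist": 0},
    {"gripper": 0.85, "offset": [0, 0, 0], "twist": 0}
  ]
}}

```text
clock: 15.25
tool_pos: [0.5109, -0.0908, 0.1077]
orientation: [-0.0, 1.0, -0.0, -0.001]
wrist_force: [0.5, 0.4, -0.0]
opening: 0.0726
gripper_force: 0.0
```

```bash
python3 - <<'E'
from h import *
im,d,c,st=wsnap('w7'); print(st['tool_pos'],st['opening'])
p=proj([.512,-.0912,.067],c)[0]; print(p,'med',np.round(capfit(im,p,c,.059,80,60),4))
p=proj([.512,-.091,.039],c)[0]; print(p,'bM',np.round(dishfit(im,p,c,75),4))
E
```

```text
[ 0.51085426 -0.09077158  0.10768761] 0.07262736005449681
[256.31599757 214.61334006] med [ 5.106e-01 -9.070e-02  4.610e-02  3.000e-04]
[255.99672706 201.25725278] bM [ 5.12e-01 -9.14e-02  8.89e-02  1.00e-04]
```

View pics/w7.png

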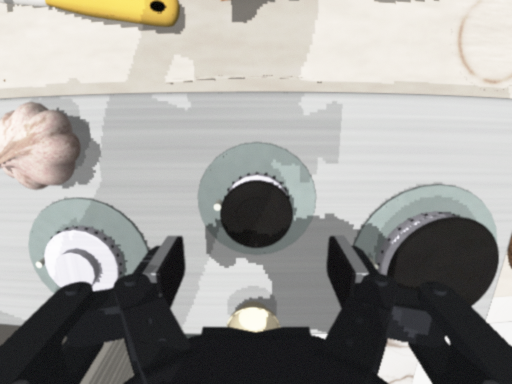

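cap_medium sits on its burner at (256,213), about 1.5 mm off the dish centre, and the large burner's bare seat shows at (75,268). cap_large is next.

Call:
{"fn": "drive_tool", "kwargs": {
  "rows": [
    {"gripper": 1, "offset": [0, -0.3, -0.6], "twist": 0},
    {"gripper": 1, "offset": [0, -0.8, -0.3], "twist": 0},
    {"gripper": 1, "offset": [0, -0.9, 0], "twist": 0},
    {"gripper": 1, "offset": [0, -0.9, 0], "twist": 0},
    {"gripper": 1, "offset": [0, -0.9, 0], "twist": 0},
    {"gripper": 1, "offset": [0, -0.9, 0], "twist": 0},
    {"gripper": 1, "offset": [0, -0.9, 0], "twist": 0},
    {"gripper": 1, "offset": [0, -0.8, 0], "twist": 0},
    {"gripper": 1, "offset": [0, -0.52, 0.3], "twist": 0},
    {"gripper": 1, "offset": [0, 0, 0.4], "twist": 0}
  ]
}}

```text
clock: 16.3
tool_pos: [0.5118, 0.1885, 0.1162]
orientation: [-0.001, 1.0, 0.002, 0.0]
wrist_force: [0.3, -1.2, -0.4]
opening: 0.0854
gripper_force: 0.0
```

Call:
{"fn": "drive_tool", "kwargs": {
  "rows": [
    {"gripper": 1, "offset": [0, 0, 0], "twist": 0},
    {"gripper": 1, "offset": [0, 0, 0], "twist": 0},
    {"gripper": 1, "offset": [0, 0, 0], "twist": 0}
  ]
}}

```text
clock: 16.6
tool_pos: [0.512, 0.1853, 0.1168]
orientation: [0.0, 1.0, -0.0, 0.0]
wrist_force: [0.3, -0.0, 0.2]
opening: 0.0853
gripper_force: 0.0
```

```bash
python3 - <<'E'
from h import *
im,d,c,st=wsnap('w8'); print(st['tool_pos'],st['opening'])
p=proj([.512,.1865,.067],c)[0]; print(p,'large',np.round(capfit(im,p,c,.059,80,70),4))
p=proj([.462,.049,.039],c)[0]; print(p,'bL',np.round(dishfit(im,p,c,85),4))
p=proj([.511,.188,.039],c)[0]; print(p,'bS',np.round(dishfit(im,p,c,75),4))
E
```

```text
[0.51203851 0.18532505 0.11680398] 0.0852564497997001
[253.94621261 211.6187561 ] large [5.124e-01 1.876e-01 6.170e-02 2.000e-04]
[414.97446726 254.48224952] bL [4.618e-01 4.950e-02 1.059e-01 1.000e-04]
[252.24216366 200.40850235] bS [5.124e-01 1.886e-01 7.420e-02 1.000e-04]
```

View pics/w8.png

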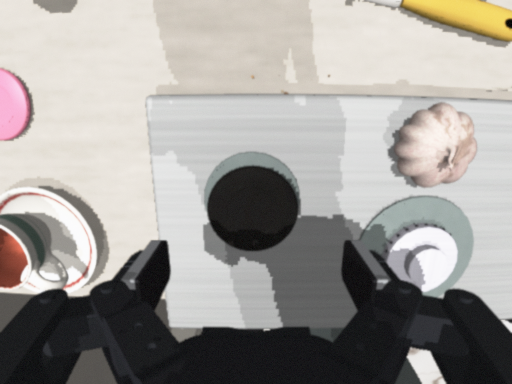

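Call:
{"fn": "drive_tool", "kwargs": {
  "rows": [
    {"gripper": 1, "offset": [0.01, -0.055, 0.4], "twist": 0},
    {"gripper": 1, "offset": [0, 0, 0.5], "twist": 0},
    {"gripper": 1, "offset": [0, 0, 0.5], "twist": 0},
    {"gripper": 1, "offset": [0, 0, 0.245], "twist": 0},
    {"gripper": 1, "offset": [0, 0, 0], "twist": 0},
    {"gripper": 1, "offset": [0, 0, 0], "twist": 0}
  ]
}}

```text
clock: 17.25
tool_pos: [0.5128, 0.1879, 0.0515]
orientation: [-0.0, 1.0, -0.0, 0.001]
wrist_force: [-0.3, 0.1, -0.2]
opening: 0.0855
gripper_force: 0.0
```

Call:
{"fn": "drive_tool", "kwargs": {
  "rows": [
    {"gripper": 0, "offset": [0, 0, 0], "twist": 0},
    {"gripper": 0, "offset": [0, 0, 0], "twist": 0},
    {"gripper": 0, "offset": [0, 0, 0], "twist": 0},
    {"gripper": 0, "offset": [0, 0, 0], "twist": 0}
  ]
}}

```text
clock: 17.65
tool_pos: [0.5135, 0.1879, 0.0529]
orientation: [0.0, 1.0, 0.0, 0.001]
wrist_force: [-2.0, -2.2, 6.4]
opening: 0.0584
gripper_force: 52.0
```

Call:
{"fn": "drive_tool", "kwargs": {
  "rows": [
    {"gripper": 0, "offset": [0, 0, -0.2], "twist": 0},
    {"gripper": 0, "offset": [0, 0, -0.5], "twist": 0},
    {"gripper": 0, "offset": [0, 0, -0.6], "twist": 0},
    {"gripper": 0, "offset": [0, 0, -0.3], "twist": 0},
    {"gripper": 0, "offset": [0, 0, 0], "twist": 0},
    {"gripper": 0, "offset": [0, 0, 0], "twist": 0},
    {"gripper": 0, "offset": [0, 0, 0], "twist": 0},
    {"gripper": 0, "offset": [0, 0, 0], "twist": 0}
  ]
}}

```text
clock: 18.45
tool_pos: [0.511, 0.1877, 0.1132]
orientation: [0.0, 1.0, -0.0, -0.001]
wrist_force: [-0.4, 0.4, -0.9]
opening: 0.0587
gripper_force: 53.8
```

```bash
python3 - <<'E'
from h import *
P,X,im=held(3); print(P.round(4)); c=X[-1][1]; cv2.imwrite('pics/w9.png',im)
p=proj([.462,.049,.039],c)[0]; print(p,'bL',np.round(dishfit(im,p,c,85),4))
p=proj([.511,.188,.039],c)[0]; print(p,'bS',np.round(dishfit(im,p,c,65),4))
E
```

```text
[[0.511  0.1877 0.1132]
 [0.5112 0.1877 0.1134]
 [0.5114 0.1878 0.1136]]
[419.54518004 255.34715473] bL [4.619e-01 4.940e-02 1.058e-01 1.000e-04]
[255.28976041 200.65771282] bS [5.122e-01 1.886e-01 7.470e-02 1.000e-04]
```

View pics/w9.png

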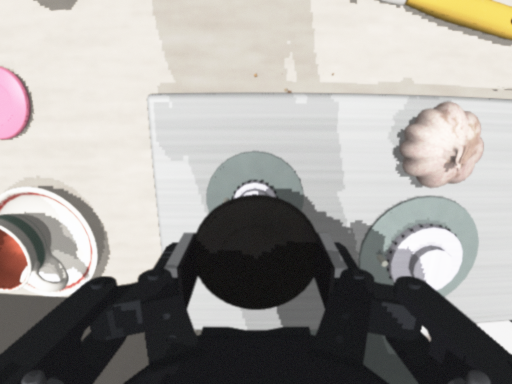

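cap_large is held level at (258,252). The small burner is at (0.512, 0.189) and the large one at (0.462, 0.049). I'm carrying it to the large burner.

Call:
{"fn": "drive_tool", "kwargs": {
  "rows": [
    {"gripper": 0, "offset": [-0.3, 0.3, -0.2], "twist": 0},
    {"gripper": 0, "offset": [-0.4, 0.6, 0], "twist": 0},
    {"gripper": 0, "offset": [-0.4, 0.7, 0], "twist": 0},
    {"gripper": 0, "offset": [-0.11, 0.7, 0], "twist": 0},
    {"gripper": 0, "offset": [0, 0.7, 0], "twist": 0},
    {"gripper": 0, "offset": [0, 0.465, 0], "twist": 0},
    {"gripper": 0, "offset": [0, 0, 0.5], "twist": 0},
    {"gripper": 0, "offset": [0, 0, 0.5], "twist": 0},
    {"gripper": 0, "offset": [0, 0, 0], "twist": 0},
    {"gripper": 0, "offset": [0, 0, 0], "twist": 0}
  ]
}}

```text
clock: 19.6
tool_pos: [0.4632, 0.0494, 0.0824]
orientation: [-0.0, 1.0, -0.0, -0.001]
wrist_force: [0.1, 0.0, -0.8]
opening: 0.0588
gripper_force: 54.1
```

Call:
{"fn": "drive_tool", "kwargs": {
  "rows": [
    {"gripper": 0, "offset": [0, 0, 0], "twist": 0},
    {"gripper": 0, "offset": [0, 0, 0], "twist": 0},
    {"gripper": 0, "offset": [0, 0, 0], "twist": 0}
  ]
}}

```text
clock: 19.9
tool_pos: [0.4645, 0.0495, 0.0836]
orientation: [0.0, 1.0, 0.0, 0.001]
wrist_force: [-0.3, 0.0, -1.5]
opening: 0.0584
gripper_force: 54.1
```

Call:
{"fn": "drive_tool", "kwargs": {
  "rows": [
    {"gripper": 0, "offset": [-0.025, 0, 0.3], "twist": 0},
    {"gripper": 0, "offset": [0, 0, 0.25], "twist": 0},
    {"gripper": 0, "offset": [0, 0, 0.12], "twist": 0},
    {"gripper": 0, "offset": [0, 0, 0.05], "twist": 0},
    {"gripper": 0, "offset": [0, 0, 0], "twist": 0},
    {"gripper": 0, "offset": [0, 0, 0], "twist": 0},
    {"gripper": 0, "offset": [0, 0, 0], "twist": 0},
    {"gripper": 0, "offset": [0, 0, 0], "twist": 0}
  ]
}}

```text
clock: 20.7
tool_pos: [0.4628, 0.0493, 0.054]
orientation: [-0.0, 1.0, -0.0, 0.0]
wrist_force: [-0.1, 0.7, -1.2]
opening: 0.0581
gripper_force: 54.1
```

Call:
{"fn": "drive_tool", "kwargs": {
  "rows": [
    {"gripper": 0, "offset": [0, 0, 0], "twist": 0},
    {"gripper": 0, "offset": [0, 0, 0], "twist": 0},
    {"gripper": 0, "offset": [0, 0, 0], "twist": 0}
  ]
}}

```text
clock: 21.0
tool_pos: [0.4627, 0.0494, 0.0539]
orientation: [-0.0, 1.0, -0.0, 0.0]
wrist_force: [-0.2, -0.1, -1.0]
opening: 0.0583
gripper_force: 54.1
```

Call:
{"fn": "drive_tool", "kwargs": {
  "rows": [
    {"gripper": 0, "offset": [0.005, 0, 0.03], "twist": 0},
    {"gripper": 0, "offset": [0, 0, 0], "twist": 0},
    {"gripper": 0, "offset": [0, 0, 0], "twist": 0},
    {"gripper": 1, "offset": [0, 0, 0], "twist": 0},
    {"gripper": 1, "offset": [0, 0, 0], "twist": 0},
    {"gripper": 1, "offset": [0, 0, 0], "twist": 0},
    {"gripper": 1, "offset": [0, 0, -0.3], "twist": 0},
    {"gripper": 1, "offset": [0, 0, -0.6], "twist": 0},
    {"gripper": 1, "offset": [0, 0, -0.6], "twist": 0},
    {"gripper": 1, "offset": [0, 0, -0.3], "twist": 0}
  ]
}}

```text
clock: 22.0
tool_pos: [0.4647, 0.0493, 0.1277]
orientation: [0.0, 1.0, -0.0, 0.002]
wrist_force: [-0.0, -0.0, 0.6]
opening: 0.0854
gripper_force: 0.0
```

Call:
{"fn": "drive_tool", "kwargs": {
  "rows": [
    {"gripper": 0.75, "offset": [0, 0, 0], "twist": 0},
    {"gripper": 0.75, "offset": [0, 0, 0], "twist": 0},
    {"gripper": 0.75, "offset": [0, 0, 0], "twist": 0}
  ]
}}

```text
clock: 22.3
tool_pos: [0.4617, 0.0494, 0.1234]
orientation: [-0.0, 1.0, -0.0, -0.001]
wrist_force: [1.4, 1.0, 0.3]
opening: 0.064
gripper_force: 0.0
```

```bash
python3 - <<'E'
from h import *
im,d,c,st=wsnap('w10'); print(st['tool_pos'],st['opening'])
p=proj([.462,.049,.067],c)[0]; print(p,'large',np.round(capfit(im,p,c,.059,80,70),4))
p=proj([.462,.049,.039],c)[0]; print(p,'bL',np.round(dishfit(im,p,c,85),4))
p=proj([.512,-.091,.067],c)[0]; print(p,'med',np.round(capfit(im,p,c,.059,80,60),4))
p=proj([.512,-.091,.039],c)[0]; print(p,'bM',np.round(dishfit(im,p,c,70),4))
p=proj([.512,.1885,.039],c)[0]; print(p,'bS',np.round(dishfit(im,p,c,65),4))
E
```

```text
[0.46172104 0.04938562 0.12343552] 0.06403447244063785
[256.18767958 207.75909555] large [4.619e-01 4.950e-02 6.190e-02 1.000e-04]
[256.13600112 195.99889001] bL [4.619e-01 4.870e-02 1.050e-01 1.000e-04]
[457.35284167 139.37083472] med [ 5.106e-01 -9.060e-02  4.400e-02  2.000e-04]
[434.7664255  135.00291211] bM [ 5.117e-01 -9.080e-02  8.930e-02  1.000e-04]
[ 78.20850001 134.964757  ] bS [5.115e-01 1.882e-01 7.540e-02 1.000e-04]
```

View pics/w10.png

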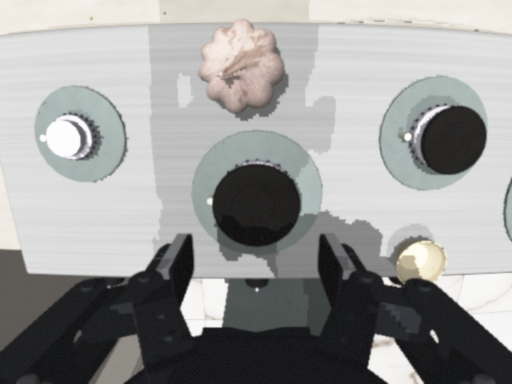

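cap_large is centred on its burner at (257,205), and cap_medium is about 1 mm off centre. Now I'll fetch cap_small from the coaster.

Call:
{"fn": "drive_tool", "kwargs": {
  "rows": [
    {"gripper": 0.6, "offset": [0, 0.5, 0], "twist": 0},
    {"gripper": 0.6, "offset": [0, 0.9, 0], "twist": 0},
    {"gripper": 0.6, "offset": [0, 0.9, 0], "twist": 0},
    {"gripper": 0.6, "offset": [0, 0.9, 0], "twist": 0},
    {"gripper": 0.6, "offset": [0, 0.9, 0], "twist": 0},
    {"gripper": 0.6, "offset": [0, 0.9, 0], "twist": 0},
    {"gripper": 0.6, "offset": [0, 0.9, 0], "twist": 0},
    {"gripper": 0.6, "offset": [0, 0.9, 0], "twist": 0},
    {"gripper": 0.6, "offset": [0, 0.9, 0], "twist": 0},
    {"gripper": 0.6, "offset": [0, 0.9, 0], "twist": 0}
  ]
}}

```text
clock: 23.35
tool_pos: [0.4619, -0.2956, 0.1232]
orientation: [-0.001, 1.0, -0.0, -0.001]
wrist_force: [-0.1, -0.0, 0.2]
opening: 0.0514
gripper_force: 0.0
```

Call:
{"fn": "drive_tool", "kwargs": {
  "rows": [
    {"gripper": 0.6, "offset": [-0.06, 0.9, 0], "twist": 0},
    {"gripper": 0.6, "offset": [0, 0.9, 0], "twist": 0},
    {"gripper": 0.6, "offset": [0, 0.5, 0.4], "twist": 0},
    {"gripper": 0.6, "offset": [0, 0.1, 0.6], "twist": 0},
    {"gripper": 0.6, "offset": [0, 0, 0.4], "twist": 0},
    {"gripper": 0.6, "offset": [0, 0, 0], "twist": 0},
    {"gripper": 0.6, "offset": [0, 0, 0], "twist": 0},
    {"gripper": 0.6, "offset": [0, 0, 0], "twist": 0}
  ]
}}

```text
clock: 24.15
tool_pos: [0.4611, -0.3905, 0.0696]
orientation: [0.0, 1.0, 0.0, 0.0]
wrist_force: [0.5, -0.2, 0.0]
opening: 0.0512
gripper_force: 0.0
```

```bash
python3 - <<'E'
from h import *
im,d,c,st=wsnap('w11'); print(st['tool_pos'],st['opening'])
p=proj([.4585,-.391,.016],c)[0]; print(p,'small',np.round(capfit(im,p,c,.008,80,60),4))
E
```

```text
[ 0.46110823 -0.39050143  0.06956979] 0.05116423238856949
[256.27003454 213.22007901] small [ 4.585e-01 -3.910e-01  3.280e-02  2.000e-04]
```

Call:
{"fn": "drive_tool", "kwargs": {
  "rows": [
    {"gripper": 0.6, "offset": [-0.06, 0.01, 0.3], "twist": 0},
    {"gripper": 0.6, "offset": [0, 0, 0.5], "twist": 0},
    {"gripper": 0.6, "offset": [0, 0, 0.4], "twist": 0},
    {"gripper": 0.6, "offset": [0, 0, 0.2], "twist": 0},
    {"gripper": 0.6, "offset": [0, 0, 0.05], "twist": 0},
    {"gripper": 0.6, "offset": [0, 0, 0], "twist": 0},
    {"gripper": 0.6, "offset": [0, 0, 0], "twist": 0},
    {"gripper": 0.6, "offset": [0, 0, 0], "twist": 0},
    {"gripper": 0.6, "offset": [0, 0, 0], "twist": 0}
  ]
}}

```text
clock: 25.1
tool_pos: [0.4585, -0.3916, 0.0115]
orientation: [0.001, 1.0, -0.0, 0.001]
wrist_force: [-0.3, -0.8, 0.4]
opening: 0.0513
gripper_force: 0.0
```

Call:
{"fn": "drive_tool", "kwargs": {
  "rows": [
    {"gripper": 0.6, "offset": [0, 0, 0.05], "twist": 0},
    {"gripper": 0.6, "offset": [0, 0, 0], "twist": 0},
    {"gripper": 0.6, "offset": [0, 0, 0], "twist": 0},
    {"gripper": 0, "offset": [0, 0, 0], "twist": 0},
    {"gripper": 0, "offset": [0, 0, 0], "twist": 0},
    {"gripper": 0, "offset": [0, 0, 0], "twist": 0},
    {"gripper": 0, "offset": [0, 0, 0], "twist": 0}
  ]
}}

```text
clock: 25.8
tool_pos: [0.4583, -0.3913, 0.0091]
orientation: [0.0, 1.0, -0.0, 0.0]
wrist_force: [-1.1, -0.3, 2.4]
opening: 0.0323
gripper_force: 49.6
```

Call:
{"fn": "drive_tool", "kwargs": {
  "rows": [
    {"gripper": 0, "offset": [0, 0, -0.2], "twist": 0},
    {"gripper": 0, "offset": [0, 0, -0.6], "twist": 0},
    {"gripper": 0, "offset": [0, 0, -0.8], "twist": 0},
    {"gripper": 0, "offset": [0, 0, -0.8], "twist": 0},
    {"gripper": 0, "offset": [0, 0, -0.4], "twist": 0},
    {"gripper": 0, "offset": [0, 0, 0], "twist": 0},
    {"gripper": 0, "offset": [0, 0, 0], "twist": 0},
    {"gripper": 0, "offset": [0, 0, 0], "twist": 0}
  ]
}}

```text
clock: 26.6
tool_pos: [0.4568, -0.3897, 0.1183]
orientation: [-0.002, 1.0, -0.0, -0.001]
wrist_force: [0.4, 0.7, -0.2]
opening: 0.0323
gripper_force: 49.7
```

```bash
python3 - <<'E'
from h import *
P,X,im=held(3); print(P.round(4)); cv2.imwrite('pics/w12.png',im)
E
```

```text
[[ 0.4568 -0.3897  0.1183]
 [ 0.4567 -0.3897  0.1182]
 [ 0.4569 -0.3898  0.1183]]
```

View pics/w12.png

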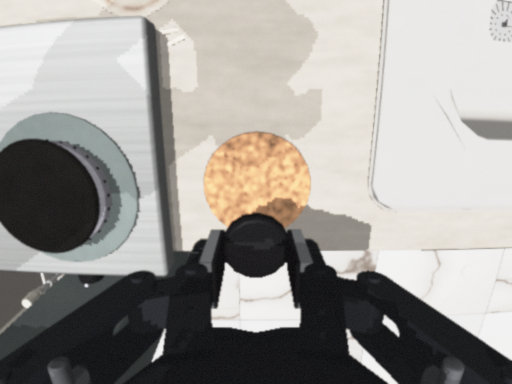

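cap_small is held at (255,244). I'm carrying it to the small burner, staying at the front to clear the garlic.

Call:
{"fn": "drive_tool", "kwargs": {
  "rows": [
    {"gripper": 0, "offset": [0, -0.4, -0.2], "twist": 0},
    {"gripper": 0, "offset": [0, -0.8, 0], "twist": 0},
    {"gripper": 0, "offset": [0, -0.9, 0], "twist": 0},
    {"gripper": 0, "offset": [0, -0.9, 0], "twist": 0},
    {"gripper": 0, "offset": [0, -0.9, 0], "twist": 0},
    {"gripper": 0, "offset": [0, -0.9, 0], "twist": 0},
    {"gripper": 0, "offset": [0, -0.9, 0], "twist": 0},
    {"gripper": 0, "offset": [0, -0.9, 0], "twist": 0},
    {"gripper": 0, "offset": [0, -0.9, 0], "twist": 0},
    {"gripper": 0, "offset": [0, -0.9, 0], "twist": 0}
  ]
}}

```text
clock: 27.75
tool_pos: [0.4573, -0.0527, 0.129]
orientation: [-0.0, 1.0, -0.0, 0.0]
wrist_force: [0.0, 0.0, -1.1]
opening: 0.0324
gripper_force: 49.7
```

Call:
{"fn": "drive_tool", "kwargs": {
  "rows": [
    {"gripper": 0, "offset": [0, -0.9, 0], "twist": 0},
    {"gripper": 0, "offset": [0, -0.9, 0], "twist": 0},
    {"gripper": 0, "offset": [0, -0.9, 0], "twist": 0},
    {"gripper": 0, "offset": [0.3, -0.9, 0], "twist": 0},
    {"gripper": 0, "offset": [0.4, -0.9, 0], "twist": 0},
    {"gripper": 0, "offset": [0.4, -0.9, 0], "twist": 0},
    {"gripper": 0, "offset": [0.27, -0.6, 0], "twist": 0},
    {"gripper": 0, "offset": [0, 0, 0.4], "twist": 0},
    {"gripper": 0, "offset": [0, 0, 0.4], "twist": 0},
    {"gripper": 0, "offset": [0, 0, 0], "twist": 0}
  ]
}}

```text
clock: 28.75
tool_pos: [0.5098, 0.1854, 0.0944]
orientation: [0.001, 1.0, 0.0, -0.003]
wrist_force: [-0.9, 0.5, -0.1]
opening: 0.0321
gripper_force: 49.8
```

Call:
{"fn": "drive_tool", "kwargs": {
  "rows": [
    {"gripper": 0, "offset": [0, 0, 0], "twist": 0},
    {"gripper": 0, "offset": [0, 0, 0], "twist": 0},
    {"gripper": 0, "offset": [0, 0, 0], "twist": 0}
  ]
}}

```text
clock: 29.05
tool_pos: [0.5136, 0.185, 0.0979]
orientation: [-0.0, 1.0, -0.0, 0.001]
wrist_force: [0.1, 1.1, -0.7]
opening: 0.0324
gripper_force: 49.8
```

```bash
python3 - <<'E'
from h import *
P,X,im=held(4); print(P.round(4)); c=X[-1][1]
p=proj([.512,.1885,.039],c)[0]; print(p,'bS',np.round(dishfit(im,p,c,70),4))
E
```

```text
[[0.5136 0.185  0.0979]
 [0.5136 0.185  0.0978]
 [0.5135 0.1849 0.0977]
 [0.5134 0.1849 0.0975]]
[250.71069075 209.29351587] bS [5.122e-01 1.886e-01 7.460e-02 1.000e-04]
```

Call:
{"fn": "drive_tool", "kwargs": {
  "rows": [
    {"gripper": 0, "offset": [-0.03, -0.09, 0.3], "twist": 0},
    {"gripper": 0, "offset": [0, 0, 0.3], "twist": 0},
    {"gripper": 0, "offset": [0, 0, 0.2], "twist": 0},
    {"gripper": 0, "offset": [0, 0, 0.07], "twist": 0},
    {"gripper": 0, "offset": [0, 0, 0], "twist": 0},
    {"gripper": 0, "offset": [0, 0, 0], "twist": 0},
    {"gripper": 0, "offset": [0, 0, 0], "twist": 0},
    {"gripper": 0, "offset": [0, 0, 0], "twist": 0},
    {"gripper": 0, "offset": [0, 0, 0], "twist": 0}
  ]
}}

```text
clock: 30.15
tool_pos: [0.5119, 0.1886, 0.0621]
orientation: [-0.0, 1.0, -0.0, 0.0]
wrist_force: [-0.0, 0.3, -0.2]
opening: 0.0325
gripper_force: 49.8
```

Call:
{"fn": "drive_tool", "kwargs": {
  "rows": [
    {"gripper": 0, "offset": [0, 0, 0.03], "twist": 0},
    {"gripper": 0, "offset": [0, 0, 0], "twist": 0},
    {"gripper": 0, "offset": [0, 0, 0], "twist": 0},
    {"gripper": 0.6, "offset": [0, 0, 0], "twist": 0},
    {"gripper": 0.6, "offset": [0, 0, 0], "twist": 0},
    {"gripper": 0.6, "offset": [0, 0, 0], "twist": 0},
    {"gripper": 0.7, "offset": [0, 0, -0.3], "twist": 0},
    {"gripper": 0.7, "offset": [0, 0, -0.6], "twist": 0},
    {"gripper": 0.7, "offset": [0, 0, -0.6], "twist": 0},
    {"gripper": 0.7, "offset": [0, 0, -0.3], "twist": 0}
  ]
}}

```text
clock: 31.15
tool_pos: [0.5136, 0.189, 0.1361]
orientation: [-0.001, 1.0, -0.0, 0.002]
wrist_force: [0.5, -0.1, 0.9]
opening: 0.0597
gripper_force: 0.0
```

Call:
{"fn": "drive_tool", "kwargs": {
  "rows": [
    {"gripper": 0.7, "offset": [0, 0, -0.5], "twist": 0},
    {"gripper": 0.7, "offset": [0, 0.5, -0.7], "twist": 0},
    {"gripper": 0.7, "offset": [0, 0.8, -0.7], "twist": 0},
    {"gripper": 0.7, "offset": [0, 0.9, -0.6], "twist": 0},
    {"gripper": 0.7, "offset": [0, 0.9, -0.3], "twist": 0},
    {"gripper": 0.7, "offset": [0, 0.6, 0], "twist": 0},
    {"gripper": 0.7, "offset": [0, 0, 0], "twist": 0},
    {"gripper": 0.7, "offset": [0, 0, 0], "twist": 0},
    {"gripper": 0.7, "offset": [0, 0, 0], "twist": 0},
    {"gripper": 0.7, "offset": [0, 0, 0], "twist": 0}
  ]
}}

```text
clock: 32.15
tool_pos: [0.5113, 0.0416, 0.2442]
orientation: [-0.0, 1.0, 0.001, -0.001]
wrist_force: [-0.0, 0.7, 0.0]
opening: 0.0593
gripper_force: 0.0
```

```bash
python3 - <<'E'
from h import *
im,d,c,st=wsnap('w13'); print(st['tool_pos'],st['opening'])
for n,q,w,v in (('S',(.512,.1885),30,55),('L',(.462,.049),40,60),('M',(.512,-.091),35,50)):
    p=proj([*q,.067],c)[0]; k=np.round(capfit(im,p,c,.059,80,w),4)
    p=proj([*q,.039],c)[0]; print(n,k,np.round(dishfit(im,p,c,int(v*.8) if n=='S' else v),4))
    p=proj([*q,.067],c)[0].astype(int); P=[]
    for du,dv in ((-9,0),(9,0),(0,-9),(0,9),(0,0)):
        P.append(round(float(d[p[1]+dv,p[0]+du]),4))
    # plane fit of the cap's top from depth
    yy,xx=np.mgrid[p[1]-9:p[1]+10,p[0]-9:p[0]+10]; z=d[yy,xx]; ok=(z>0)
    K,D,Rm,t=c; u=cv2.undistortPoints(np.c_[xx[ok],yy[ok]].astype(float).reshape(-1,1,2),K,D).reshape(-1,2)
    W=(np.c_[u,np.ones(len(u))]*z[ok][:,None])@Rm.T+t
    s=np.linalg.lstsq(np.c_[W[:,:2]-W[:,:2].mean(0),np.ones(len(W))],W[:,2],rcond=None)[0]
    print('  top z',s[2].round(4),'slope deg',np.degrees(s[:2]).round(1))
E
```

```text
[0.51131818 0.04164121 0.24416355] 0.059325930705551304
S [5.123e-01 1.882e-01 3.170e-02 1.000e-04] [5.117e-01 1.883e-01 7.520e-02 1.000e-04]
  top z 0.0675 slope deg [-0.3 -0.5]
L [4.623e-01 4.900e-02 6.090e-02 4.000e-04] [4.619e-01 4.870e-02 1.050e-01 1.000e-04]
  top z 0.067 slope deg [ 0.4 -0.6]
M [ 5.105e-01 -9.030e-02  4.380e-02  2.000e-04] [ 5.119e-01 -9.080e-02  8.900e-02  1.000e-04]
  top z 0.0668 slope deg [0.3 0.8]
```

View pics/w13.png

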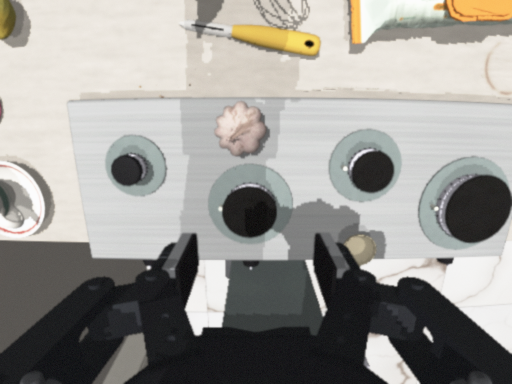

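All three caps lie flat with their tops at about 67 mm. They are 0.6, 0.5 and 1.5 mm off their burner centres (small, large, medium). The garlic, little dish and cap_wok have not moved, so I'm handing in.

```bash
python3 -c "
from plant import order
print(order.hand_in())"
```

```text
the job is handed in; nothing more can be done
None
```

The job is handed in: the small, medium and large caps each lie flat on their own burner, within about 1.5 mm of centre by the wrist camera, at about 32 s on the robot's clock (limit 96 s); no verdict was returned.

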